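Hold a hinge leaf in line with the jamb's knuckles

TASK

Two loose steel hinge leaves lie on the bench in front of the grey jamb block. Pick up the one with the single middle knuckle, bring its knuckle into the gap between the two fixed knuckles on the front of the jamb block, plate level and pointing away from the block, so that the three holes line up for the hinge pin to slide through, and finish while still holding the leaf there, steady in the gripper and not pressed hard against the jamb. Leave the other leaf, the one with two knuckles, where it lies.

Things in the scene. Friction and masses are not known exactly. Their poses are not given: they have to be found in the camera images.
- leaf_one_plate (a point): Middle of the plate of the leaf to pick, 6 mm above the bench; grasp it here across the 48 mm width. Plain steel, about 0.2 kg (0.16 to 0.26), lying flat. Plate 58 (x) x 48 (y) x 12 mm (z). x points to the knuckle, y along the hinge axis, z up. A 28 mm wide neck joins it to one middle knuckle. Nothing on it stands higher than 26 mm.
- leaf_one_knuckle (a point): Centre of the knuckle bore of the leaf to pick: 51 mm ahead (+x) of the plate's middle, 13 mm above the plate's underside; axes as the plate's. The knuckle is a tube along y, 26 mm outer diameter, 28 mm long, 15 mm bore, its underside flush with the plate's.
- leaf_two_plate (a point): The other leaf, to be left alone: same plate, material and axes, but two 14 mm long knuckles at the sides of its front, 20 mm apart. Point: middle of its plate, 6 mm above the bench. The leaves may lie in either place.
- jamb_axis (a point): On the hinge axis mid-way between the two fixed knuckles, 100 mm above the bench. y along the axis, z up, x level into the block; the loose leaf belongs on the -x side, its x along this x. Fixed knuckles: outer diameter 26, bore 15, from 17.5 to 43.5 mm either side (a 35 mm gap for the 28 mm knuckle). Gap open above, below and in front; behind, the fixed leaf's face is 16.5 mm from the axis.
- jamb: The grey jamb block, bolted down, 116 mm wide (y), 114 mm high; origin under its middle, the hinge axis 45 mm in front (-x) of the origin; same axes as the hinge axis point. The 10 mm hinge pin is parked upright in its top (head 137 mm above the bench, 10 mm behind the origin, 38 mm to +y) and stays there. Its 10 mm high base plate reaches to 35 mm in front of the origin.
Things that resemble listed ones, but are neither listed nor needed, are in the scene too. What is shaped like the part that bears leaf_one_plate but green is not meant.

How it is judged:
By the outcome, as a careful person would: the job done as asked, in the order asked, and still so for the second after the job is handed in, while the arm keeps its last pose, push and grip.
It also fails if it takes over 35 s, if anything falls off the work surface, if the arm or the gripper's body presses on something with over 40 N, if the wrist force passes 120 N, or if a joint passes its speed limit or range.

ROBOT

A 6-joint arm with a two-finger parallel gripper is mounted at the origin on a cart in front of the work surface, level with it; the furniture and walls round the work are solid. World frame = base frame: x ahead of the robot, y to its left, z up, the work surface at z = 0. Lengths are in m, angles in rad, forces in N, time in s.
With the tool pointing down it reaches from about 0.325 to 1 m from the base axis. Payload 5.1 kg.
Tool frame: the origin (TCP) lies between the finger pads; the fingertips stand 17 mm ahead of it and the grasp point (between the pads) lies 2 mm behind it (robot.nose_length is the distance from the TCP to the fingertips, in m); z points along the fingers, y is the direction in which the jaws open and shut (so a half turn about z gives the same grasp; the last joint's range is limited). The gripper opens to 85 mm and grips with 20 to 120 N. Pads are 22 mm wide; open, the fingers measure 114 mm over their backs; the gripper's body (76 mm by 85 mm) begins 54 mm behind the grasp point. The pads swing forward as they close: fully open they stand 13 mm farther back than shut.
Start: joints at [1.23, 0.124, 1.65, -0, 1.367, -0.083], TCP at [0.166, 0.629, 0.248] pointing down, gripper open.
Joint ranges: [-2.61, 2.61], [-1.02, 2.33], [0.03, 2.71], [-1.35, 4.49], [0.32, 2.68], [-2.91, 2.91]. Speed limits (rad/s): [2.57, 2.57, 3.14, 3.14, 3.14, 3.14].

INTERFACE

Orientations are given as a rotation vector (axis times angle).
In Python, from bench import robot, cams gives the robot as it stands.
- The arm moves only by the shell command python3 -m creep 'ROWS' [OPENING] [FORCE]. ROWS is JSON, a list of rows, each a list of 6 numbers: the shift along the tool's x, y, z in units of 0.5 m (1.0 is 0.5 m), then the turn, a rotation vector about the tool's x, y, z in units of 180 degrees (1.0 is 180 degrees). A call has 1 to 20 rows; each row is the pose to reach, as a shift and turn from the pose measured when the call began, along the tool's axes at that moment, turning the shorter way round; what a row does not reach only later rows make up. A row lasts 1/12 s, in which the tool goes at most 41.7 mm and 7.16 degrees, less where a joint would pass 70% of its speed; a pose out of reach is approached as far as the arm can. A call with a number of a shift or a turn outside -1 to 1 is refused whole. A call with a gripper value outside its range is refused whole. OPENING is the gripper command: -1 is fully open, 1 is shut, values between are in proportion, set as the call begins (- or left out, the last holds). The fingers move at their own pace and stop on an object; FORCE is the grip in N (left out, the last holds). Time passes only in rows, so rows that repeat a pose let the fingers close. It gives the time, the measured TCP pose, the force and the opening at its end, in the units of the state.
- robot.sense(): the state, without advancing time (a new reading comes with each control period).
- cams.get_image(name): name is "scene" or "top"; returns a dict with "pixels" (480x640x3 uint8, red, green, blue), "K" (3x3 intrinsics, pixels), "camera_from_world" (4x4, takes a point from world to camera coordinates). Camera axes: x right, y up, looking along -z (the intrinsics and any distortion apply to the point x, -y, -z); pixel columns grow to the right and rows downward; lengths in m; the calibration is good to about 2 mm. A picture is of the moment at which its call begins. There is no depth.
- robot.hand_in(): hands the job in, once; it reports no verdict.
Trained networks look in the newest picture that a camera, given by its name, has taken for a name from the list of things; names that differ only in an ending like _2 or _b are one class to them, and where a whole thing is asked for, a point or a joint stands for the part that bears it (a point fixed in the world has none). Each returns a list of dicts, best first, with "conf" (0 to 1); they miss things now and then, are a little off and sometimes report something else, mostly with a low value. They report only what shows in the picture. A call takes as long as a camera call. They do not tell look-alikes from the thing itself.
- cams.recognise(target, camera): "centre" ([x, y, z] in m, in world coordinates, good to about 4 mm: the middle of the surface that is visible of it).
The state is a dict: "time_s": time; "joint_positions": joint angles; "qvel": joint speeds; "effort": joint torques, N m; "eef_pos": TCP position; "eef_rot": TCP orientation; "ft_force": force on the tool from outside, world axes, zero at the start; "wrist_torque": the same for the moment, N m; "width": opening from 0.0 (shut) to 1.0 (fully open).
Only numpy, scipy, OpenCV 4.12 (cv2) and the standard library are available. Lean on these libraries where they do the work, as an engineer would, in place of code of your own. Each camera call takes 0.05 s, during which the arm holds its last target.

## Working session

There is one attempt and no reset: what is moved stays moved. The work goes in short steps, Python scripts to look and compute and a shell command to move; the robot and the scene stay as the last step left them, time stands still between calls to the robot, and variables do not carry over. Pictures are saved under pics/ and viewed, and the job is handed in when it is done.

```bash
mkdir -p pics; ls; python3 - <<'E'
from bench import robot, cams
import cv2, pickle
d={}
for n in ("scene","top"):
    im=cams.get_image(n); d[n]={k:im[k] for k in im}
    cv2.imwrite(f"pics/{n}0.png",im["pixels"][:,:,::-1])
    for t in ("leaf_one_plate","leaf_one_knuckle","leaf_two_plate","jamb"):
        print(n,t,[(r["conf"],[round(float(v),3) for v in r["centre"]]) for r in cams.recognise(t,n)])
pickle.dump(d,open("im0.pkl","wb"))
s=robot.sense()
for k in s: print(k,s[k])
E
```

```text
pics
scene leaf_one_plate [(0.58, [0.455, 0.092, 0.012]), (0.56, [0.472, -0.261, 0.016])]
scene leaf_one_knuckle [(0.74, [0.478, -0.255, 0.012]), (0.56, [0.454, 0.095, 0.015])]
scene leaf_two_plate [(0.76, [0.48, 0.227, 0.008])]
scene jamb [(0.78, [0.549, -0.064, 0.064])]
top leaf_one_plate [(0.77, [0.467, 0.097, 0.011]), (0.68, [0.481, -0.249, 0.017]), (0.34, [0.563, -0.025, 0.11])]
top leaf_one_knuckle [(0.9, [0.48, -0.246, 0.012]), (0.85, [0.469, 0.098, 0.012])]
top leaf_two_plate [(0.85, [0.474, 0.238, 0.012])]
top jamb [(0.65, [0.565, -0.026, 0.11])]
time_s 0.5
joint_positions [ 1.23040061e+00  1.23854165e-01  1.65034435e+00 -2.06114693e-06
  1.36749739e+00 -8.26064699e-02]
qvel [ 8.90608836e-04 -5.20220202e-04 -1.13495728e-03  1.17429426e-04
 -3.45777011e-04  7.66796203e-05]
effort [-1.47230353e-04 -4.23084426e+01 -3.65316510e+01 -5.92684319e-05
  1.38825948e-03  1.72354913e-05]
eef_pos [0.16573643 0.62848591 0.24826087]
eef_rot [-4.03810906e-01 -3.11551237e+00  1.59241607e-04]
ft_force [-0.01893208 -0.09419934 -0.07017718]
wrist_torque [-0.04186507 -0.0060792   0.00080722]
width 1.0057003600909855
```

View pics/scene0.png

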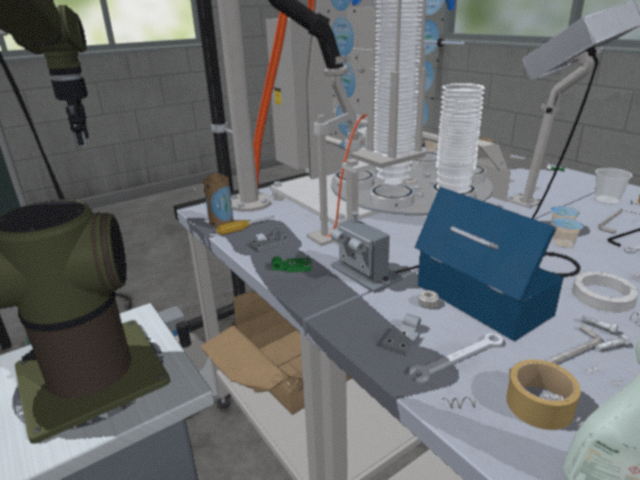

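View pics/top0.png

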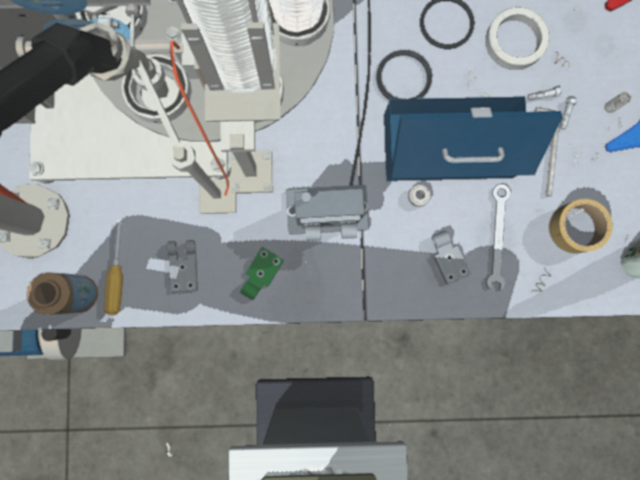

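The top view shows leaf one (single knuckle) at about (450,257), the green decoy at (262,270), leaf two at (180,265) and the jamb at (327,207). Next I'll zoom in and fit models.

```bash
cat > h.py <<'E'
import numpy as np, cv2, pickle
from scipy.spatial.transform import Rotation as R
def proj(im,P):
    P=np.atleast_2d(P); T=np.array(im["camera_from_world"]); c=P@T[:3,:3].T+T[:3,3]
    q=np.stack([c[:,0],-c[:,1],-c[:,2]],1)@np.array(im["K"]).T
    return q[:,:2]/q[:,2:]
def crop(im,c,h,f,segs=()):
    u0,v0=int(c[0]-h),int(c[1]-h*.75)
    p=im["pixels"][max(v0,0):v0+int(1.5*h),max(u0,0):u0+2*h][:,:,::-1]
    o=cv2.resize(p,None,fx=f,fy=f,interpolation=cv2.INTER_CUBIC)
    for s,col in segs:
        q=((proj(im,s)-[max(u0,0),max(v0,0)]+.5)*f*8).astype(np.int32)
        cv2.polylines(o,[q],False,col,1,cv2.LINE_AA,3)
    return o
def tf(pos,rot,P): return np.array(P)@rot.as_matrix().T+np.array(pos)
def circ(x,y,z,r): 
    t=np.linspace(0,2*np.pi,25); return np.stack([x+r*np.cos(t),y+0*t,z+r*np.sin(t)],1)
def leaf():  # in plate frame, origin plate mid
    a,b,z=.029,.024,.006
    s=[[[-a,-b,k],[a,-b,k],[a,b,k],[-a,b,k],[-a,-b,k]] for k in(-z,z)]
    for y in(-.014,.014): s.append(circ(.051,y,.007,.013)); s.append(circ(.051,y,.007,.0075))
    s+= [[[.051,-.014,.020],[.051,.014,.020]],[[.064,-.014,.007],[.064,.014,.007]]]
    return [np.array(q) for q in s]
def jamb(): # in axis frame
    s=[]
    for y in(-.0435,-.0175,.0175,.0435): s.append(circ(0,y,0,.013)); s.append(circ(0,y,0,.0075))
    for a,b in((-.0435,-.0175),(.0175,.0435)): s+=[np.array([[0,a,.013],[0,b,.013]]),np.array([[-.013,a,0],[-.013,b,0]])]
    return s
E
python3 - <<'E'
from h import *
d=pickle.load(open("im0.pkl","rb"))
t,s=d["top"],d["scene"]
print(t["K"],s["K"]); 
for i in(t,s):
    T=np.array(i["camera_from_world"]); print(-T[:3,:3].T@T[:3,3], i.keys())
a=np.hstack([crop(t,(450,257),40,5),crop(t,(327,207),40,5)])
b=np.hstack([crop(s,(398,335),40,5),crop(s,(360,250),40,5)])
cv2.imwrite("pics/z0.png",np.vstack([a,b]))
E
```

```text
[[567.47254588   0.         314.88392068]
 [  0.         567.47254588 237.25545305]
 [  0.           0.           1.        ]] [[474.07138331   0.         325.3350797 ]
 [  0.         474.07138331 234.19049633]
 [  0.           0.           1.        ]]
[0.41479006 0.00389618 1.0511935 ] dict_keys(['pixels', 'K', 'camera_from_world'])
[-0.0271038  -0.74101433  0.55378383] dict_keys(['pixels', 'K', 'camera_from_world'])
```

View pics/z0.png

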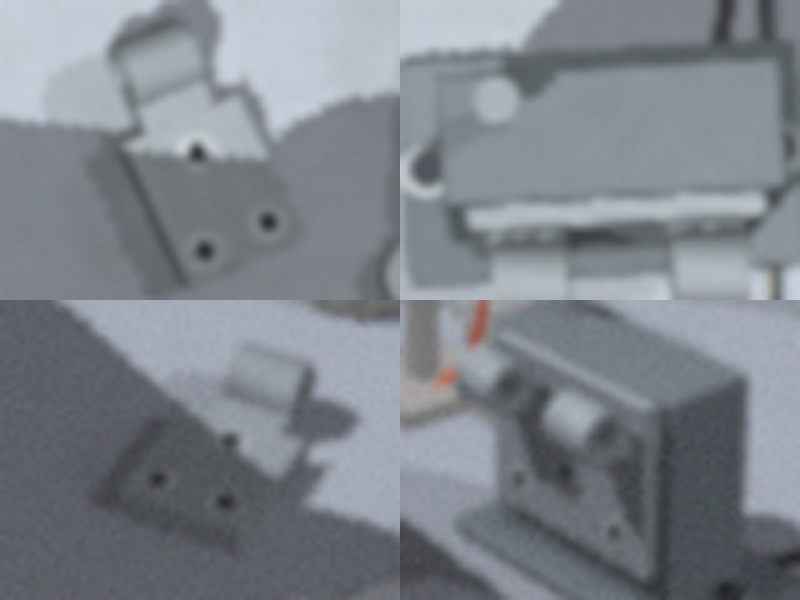

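```bash
cat > f.py <<'E'
from h import *
from scipy.optimize import least_squares
d=pickle.load(open("im0.pkl","rb")); t,s=d["top"],d["scene"]
def px(p,o,f=5): return (np.array(p)/f+np.array(o)-.4*0)-.5
a,b=.029,.024
# leaf: top plate corners
M=[[a,b,.006],[-a,b,.006],[-a,-b,.006],[a,-b,.006]]
ct=px([(128,152),(186,283),(297,236),(237,92)],(410,227))
def fl(p): 
    W=tf([p[0],p[1],.006],R.from_euler('z',p[2]),M); return (proj(t,W)-ct).ravel()
r=least_squares(fl,[.46,-.25,.3]); print("leaf",r.x,np.degrees(r.x[2]),r.fun.round(1))
L=r.x
J=[.51,-.03,0.0]
# jamb front-upper knuckles: top-line ends of outer faces etc
K=[[0.0,-.0435,.013]]
import sys
if len(sys.argv)>1: J=[float(v) for v in sys.argv[1:4]]
if len(sys.argv)>4: L=[float(v) for v in sys.argv[4:7]]
sl=[(tf([L[0],L[1],.006],R.from_euler('z',L[2]),q),(0,0,255)) for q in leaf()]
sj=[(tf([J[0],J[1],.1],R.from_euler('z',J[2]),q),(0,0,255)) for q in jamb()]
# jamb block top
o=np.array([[-.045*0,0,0]])
A=np.vstack([np.hstack([crop(t,(450,257),40,5,sl),crop(t,(332,222),40,5,sj)]),np.hstack([crop(s,(398,335),40,5,sl),crop(s,(360,250),40,5,sj)])])
cv2.imwrite("pics/f.png",A)
E
python3 f.py
```

```text
leaf [ 0.46945727 -0.25665784  0.38633142] 22.135159661810658 [-1.7 -1.6  0.   1.3  1.5  0.2  0.1  0.1]
```

View pics/f.png

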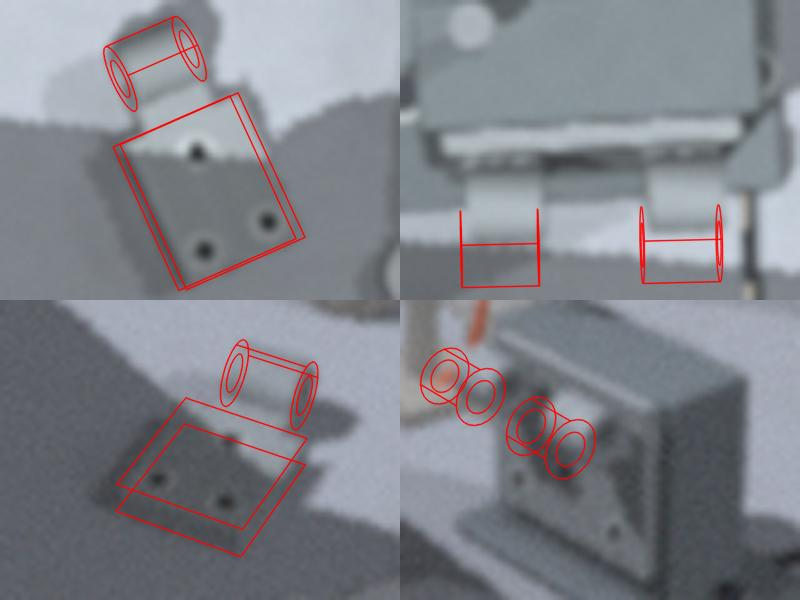

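```bash
python3 f.py 0.527 -0.0315 0.035 .4685 -.2572 .38
```

```text
leaf [ 0.46945727 -0.25665784  0.38633142] 22.135159661810658 [-1.7 -1.6  0.   1.3  1.5  0.2  0.1  0.1]
```

View pics/f.png

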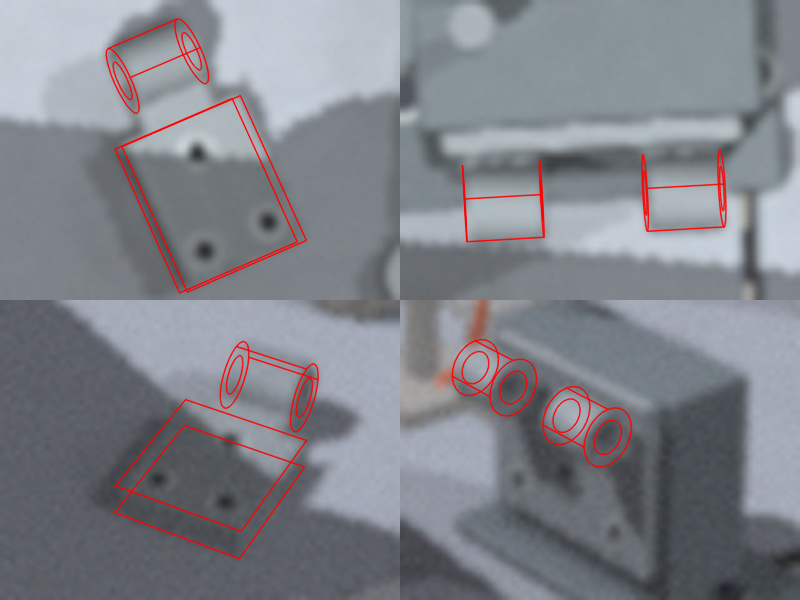

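```bash
cat > g.py <<'E'
from h import *
from bench import robot
def rt(psi): # tool down, y along leaf y
    y=np.array([-np.sin(psi),np.cos(psi),0]); z=np.array([0,0,-1.]); return R.from_matrix(np.stack([np.cross(y,z),y,z],1))
def row(p,psi):
    s=robot.sense(); C=R.from_rotvec(s["eef_rot"])
    t=C.inv().apply(np.array(p)-s["eef_pos"])/.5; r=(C.inv()*rt(psi)).as_rotvec()/np.pi
    print("row",[round(float(v),4) for v in (*t,*r)],"dist",np.linalg.norm(t)*.5)
E
python3 -c "
from g import *
row([.4685,-.2572,.12],.38)"
```

```text
row [-1.0371, -1.5584, 0.2567, -0.0, -0.0, -0.203] dist 0.9447519026389014
```

```bash
python3 -m creep '[[-0.52,-0.78,0,0,0,-0.1],[-0.52,-0.78,0,0,0,-0.1],[-0.52,-0.78,0,0,0,-0.1],[-0.52,-0.78,0,0,0,-0.1],[-0.52,-0.78,0,0,0,-0.1],[-0.52,-0.78,0,0,0,-0.1],[-0.52,-0.78,0,0,0,-0.1],[-0.52,-0.78,0,0,0,-0.1],[-0.52,-0.78,0,0,0,-0.1],[-0.52,-0.78,0,0,0,-0.1],[-0.52,-0.78,0,0,0,-0.1],[-0.52,-0.78,0,0,0,-0.1],[-0.52,-0.78,0,0,0,-0.1]]' -1 60; python3 -c "
from g import *
row([.4685,-.2572,.12],.38)"
```

```text
time_s: 1.58
eef_pos: [0.3186, 0.1828, 0.2487]
eef_rot: [-0.079, 3.139, 0.0]
ft_force: [0.4, 0.1, 0.4]
width: 0.999
row [-0.2547, -0.8939, 0.2578, -0.0001, 0.0005, -0.1049] dist 0.4822984294162132
```

```bash
python3 -m creep '[[-0.255,-0.894,0,0,0,-0.105],[-0.255,-0.894,0,0,0,-0.105],[-0.255,-0.894,0,0,0,-0.105],[-0.255,-0.894,0,0,0,-0.105],[-0.255,-0.894,0,0,0,-0.105],[-0.255,-0.894,0,0,0,-0.105],[-0.255,-0.894,0,0,0,-0.105],[-0.255,-0.894,0,0,0,-0.105],[-0.255,-0.894,0,0,0,-0.105],[-0.255,-0.894,0,0,0,-0.105],[-0.255,-0.894,0.2,0,0,-0.105],[-0.255,-0.894,0.258,0,0,-0.105],[-0.255,-0.894,0.258,0,0,-0.105],[-0.255,-0.894,0.258,0,0,-0.105],[-0.255,-0.894,0.258,0,0,-0.105]]' ; python3 -c "
from g import *
from bench import cams
row([.4685,-.2572,.02],.38)
d={}
for n in('top','scene'): d[n]=cams.get_image(n)
pickle.dump(d,open('im1.pkl','wb'))
cv2.imwrite('pics/a1.png',np.vstack([crop(d['top'],(450,257),70,5),crop(d['scene'],(398,320),70,5)])[:,:])
"
```

```text
time_s: 2.83
eef_pos: [0.4665, -0.2557, 0.1132]
eef_rot: [0.592, -3.079, -0.012]
ft_force: [-0.5, 0.3, 0.2]
width: 1.001
row [-0.0035, -0.0058, 0.1864, 0.0028, -0.0015, -0.0001] dist 0.09324716452076952
```

```bash
python3 -c "
from h import *
a=cv2.imread('pics/a1.png');print(a.shape);cv2.imwrite('pics/a1s.png',cv2.resize(a,None,fx=.57,fy=.57))"
```

```text
(1050, 700, 3)
```

View pics/a1s.png

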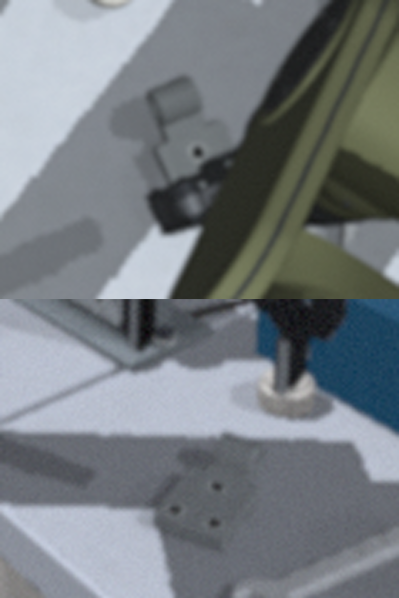

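The picture shows the gripper above the leaf, with the jaws lined up across the plate. Descending.

```bash
python3 -m creep '[[-0.0035,-0.006,0.08,0.003,-0.0015,0],[-0.0035,-0.006,0.13,0.003,-0.0015,0],[-0.0035,-0.006,0.15,0.003,-0.0015,0],[-0.0035,-0.006,0.16,0.003,-0.0015,0],[-0.0035,-0.006,0.16,0.003,-0.0015,0],[-0.0035,-0.006,0.16,0.003,-0.0015,0]]' ; python3 -c "
from g import *
from bench import cams
row([.4685,-.2572,.02],.38)
d={}
for n in('top','scene'): d[n]=cams.get_image(n)
L=[.4685,-.2572,.38]
sl=[(tf([L[0],L[1],.006],R.from_euler('z',L[2]),q),(0,0,255)) for q in leaf()]
cv2.imwrite('pics/a2.png',np.vstack([crop(d['top'],(450,257),40,5,sl),crop(d['scene'],(398,335),40,5)])[:,:])
"
```

```text
time_s: 3.43
eef_pos: [0.473, -0.2585, 0.0414]
eef_rot: [-0.594, 3.076, -0.014]
ft_force: [0.3, 0.1, 0.8]
width: 0.999
row [0.0078, 0.0062, 0.0426, -0.0033, 0.0023, 0.0005] dist 0.021870658071638797
```

View pics/a2.png

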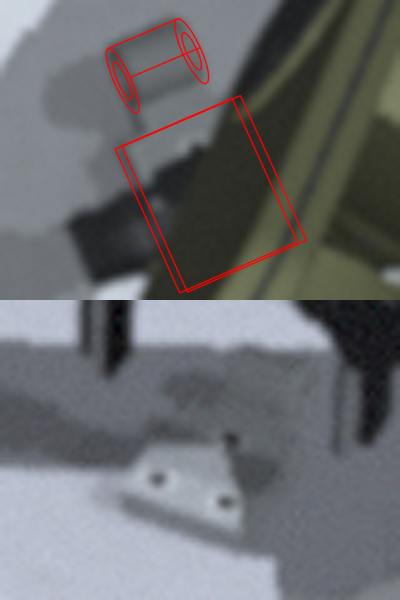

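```bash
python3 -m creep '[[0.004,0.003,0.02,-0.003,0.002,0],[0.004,0.003,0.02,-0.003,0.002,0],[0.004,0.003,0.02,-0.003,0.002,0],[0.004,0.003,0.02,-0.003,0.002,0]]' ; python3 -c "
from g import *
from bench import cams
row([.4685,-.2572,.02],.38)
print(robot.sense()['qvel'].round(4) if hasattr(robot.sense()['qvel'],'round') else robot.sense()['qvel'])
cams.get_image('top')
row([.4685,-.2572,.02],.38)
"
```

```text
time_s: 3.87
eef_pos: [0.4707, -0.2583, 0.0314]
eef_rot: [-0.595, 3.084, -0.001]
ft_force: [0.6, -0.7, 0.4]
width: 0.998
row [0.0033, 0.0036, 0.0228, -0.0004, 0.0003, 0.0003] dist 0.011674328781022232
[-0.0009 -0.0011 -0.0009  0.0004 -0.0001 -0.0007]
row [0.0033, 0.0037, 0.0229, -0.0004, 0.0004, 0.0003] dist 0.01174637973710288
```

```bash
python3 -m creep '[[0.003,0.004,0.012,0,0,0],[0.003,0.004,0.022,0,0,0],[0.003,0.004,0.023,0,0,0],[0.003,0.004,0.023,0,0,0],[0.003,0.004,0.023,0,0,0]]' && python3 -m creep '[[0,0,0,0,0,0],[0,0,0,0,0,0],[0,0,0,0,0,0],[0,0,0,0,0,0],[0,0,0,0,0,0],[0,0,0,0,0,0],[0,0,0,0,0,0],[0,0,0,0,0,0],[0,0,0,0,0,0],[0,0,0,0,0,0]]' 1 60
```

```text
time_s: 4.33
eef_pos: [0.4685, -0.2569, 0.0197]
eef_rot: [-0.595, 3.084, -0.001]
ft_force: [-0.4, 0.1, 0.5]
width: 0.999
time_s: 5.17
eef_pos: [0.469, -0.2573, 0.0203]
eef_rot: [-0.594, 3.083, -0.003]
ft_force: [0.6, -0.3, 5.5]
width: 0.537
```

```bash
python3 -m creep '[[0,0,0,0,0,0],[0,0,0,0,0,0],[0,0,-0.02,0,0,0],[0,0,-0.06,0,0,0],[0,0,-0.12,0,0,0],[0,0,-0.18,0,0,0],[0,0,-0.24,0,0,0],[0,0,-0.24,0,0,0],[0,0,-0.24,0,0,0],[0,0,-0.24,0,0,0],[0,0,-0.24,0,0,0]]' 1 90; python3 -c "
from g import *
J=np.array([.527,-.032]);a=.035; xh=np.array([np.cos(a),np.sin(a)])
row([*(J-xh*.11),.14],.035)
from bench import cams
d={}
for n in('top','scene'): d[n]=cams.get_image(n)
cv2.imwrite('pics/a3.png',np.vstack([crop(d['top'],(450,257),60,5),crop(d['scene'],(398,300),60,5)])[:,:])
"
```

```text
time_s: 6.08
eef_pos: [0.4672, -0.2561, 0.1378]
eef_rot: [0.595, -3.083, -0.003]
ft_force: [0.2, -0.2, -2.3]
width: 0.525
row [-0.0707, 0.4462, -0.0036, 0.0005, -0.0004, 0.1101] dist 0.2259040483794436
```

View pics/a3.png

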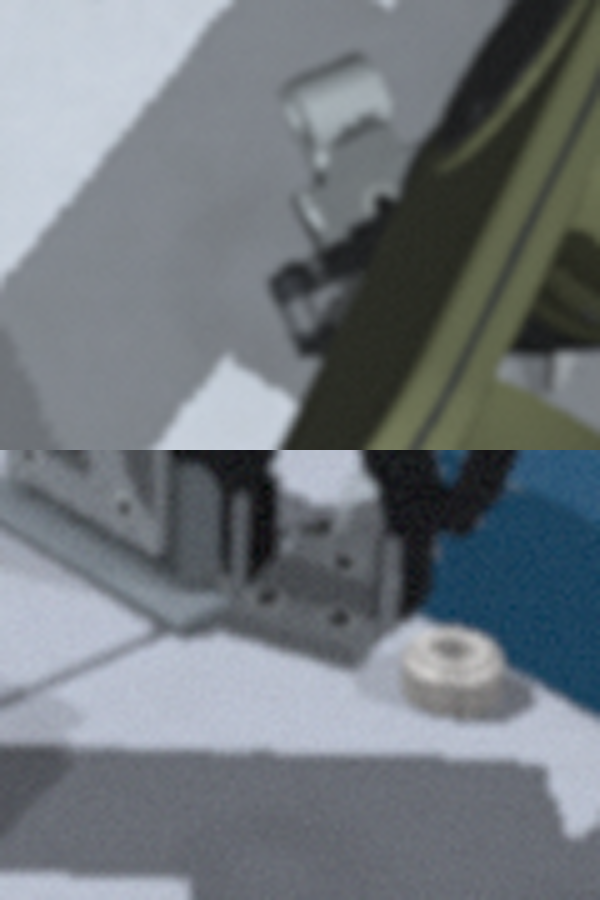

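```bash
python3 -m creep '[[0.05,0.05,0,0,0,0.02],[0.05,0.15,0,0,0,0.05],[-0.02,0.25,0,0,0,0.08],[-0.04,0.35,0,0,0,0.11],[-0.07,0.446,0,0,0,0.11],[-0.07,0.446,0,0,0,0.11],[-0.07,0.446,0,0,0,0.11],[-0.07,0.446,0,0,0,0.11],[-0.07,0.446,0,0,0,0.11],[-0.07,0.446,0,0,0,0.11],[-0.07,0.446,0,0,0,0.11]]'; cat > k.py <<'E'
from g import *
from bench import cams
import sys
J=[float(v) for v in sys.argv[1:4]]; off=np.array([float(v) for v in sys.argv[4:7]])/1000; out=sys.argv[7]
d={}
for n in('top','scene'): d[n]=cams.get_image(n)
pickle.dump(d,open(out+'.pkl','wb'))
s=robot.sense(); C=R.from_rotvec(s["eef_rot"])
Lr=C*rt(0).inv()
p=s["eef_pos"]+Lr.apply(off)
print("eef",s["eef_pos"].round(4),"leaf yaw/pitch/roll",Lr.as_euler('zyx',True).round(2),"ft",s["ft_force"].round(1))
a=Lr.inv()
k=p+Lr.apply([.051,0,.007]); Jr=R.from_euler('z',J[2]); print("knuckle in axis frame mm",(Jr.inv().apply(k-[J[0],J[1],.1])*1000).round(1))
sl=[(tf(p,Lr,q),(0,0,255)) for q in leaf()]
sj=[(tf([J[0],J[1],.1],Jr,q),(0,160,0)) for q in jamb()]
c1=proj(d['top'],[J[0]-.02,J[1],.1])[0]; c2=proj(d['scene'],[J[0]-.03,J[1],.1])[0]
a=[np.vstack([crop(d['top'],c1,50,6,S),crop(d['scene'],c2,50,6,S)]) for S in((),sl+sj)]
o=np.hstack(a); cv2.imwrite('pics/'+out+'.png',cv2.resize(o,None,fx=.66,fy=.66,interpolation=cv2.INTER_AREA))
E
python3 k.py .527 -.032 .035 0 0 -14.3 b1
```

```text
time_s: 7.1
eef_pos: [0.4171, -0.0375, 0.1381]
eef_rot: [0.052, -3.139, -0.002]
ft_force: [-0.7, 0.1, -1.1]
width: 0.526
eef [ 0.4171 -0.0374  0.1382] leaf yaw/pitch/roll [1.89 0.1  0.07] ft [ 0.2  0.2 -1.9]
knuckle in axis frame mm [-59.   -1.7  30.8]
```

View pics/b1.png

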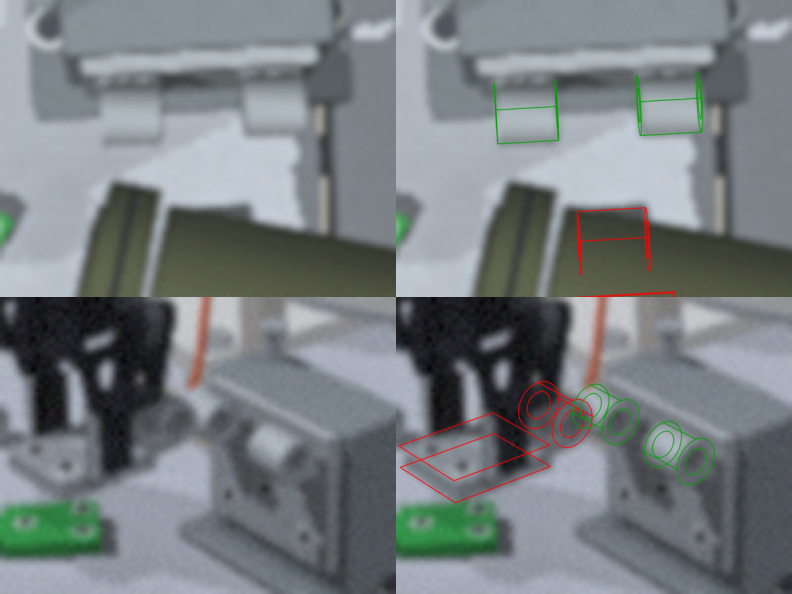

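```bash
python3 -c "
from g import *
J=np.array([.527,-.0325]);a=.035; xh=np.array([np.cos(a),np.sin(a)])
row([*(J-xh*.081),.1073],.035)
im=pickle.load(open('im0.pkl','rb'))['top']
g=cv2.cvtColor(im['pixels'],cv2.COLOR_RGB2GRAY).astype(float)
# profile along axis lines at few x offsets, top of knuckle
ys=np.linspace(-.055,.055,221)
def prof(jx,jy,a,dx,dz):
    P=np.stack([np.full_like(ys,dx),ys,np.full_like(ys,dz)],1); W=tf([jx,jy,.1],R.from_euler('z',a),P)
    q=proj(im,W).astype(np.float32); return cv2.remap(g.astype(np.float32),q[:,0][None],q[:,1][None],cv2.INTER_CUBIC)[0]
for dx,dz in((-.004,.0124),(0,.013),(-.009,.0094),(.004,.0124)):
    p=prof(.527,-.032,.035,dx,dz); gr=np.gradient(p)
    out=[]
    for e in(-.0435,-.0175,.0175,.0435):
        m=abs(ys-e)<.006; w=abs(gr[m])**2; out.append((round(float((ys[m]*w).sum()/w.sum()*1000-e*1000),2),round(float(abs(gr[m]).max()),1)))
    print(dx,out)
"
```

```text
row [-0.058, 0.0022, 0.0617, 0.0004, -0.0005, -0.0006] dist 0.04235875368579634
-0.004 [(-3.28, 6.4), (-0.4, 5.8), (0.98, 5.2), (1.0, 2.7)]
0 [(0.97, 3.5), (-0.22, 7.8), (0.57, 6.7), (-0.48, 7.5)]
-0.009 [(-3.39, 10.3), (1.23, 7.5), (-0.13, 2.8), (-1.39, 1.6)]
0.004 [(-0.12, 1.5), (-0.27, 4.9), (0.73, 4.0), (-0.7, 4.5)]
```

```bash
python3 -m creep '[[0,0.003,0.03,0,0,0],[0,0.003,0.062,0,0,0],[-0.02,0.003,0.062,0,0,0],[-0.04,0.003,0.062,0,0,0],[-0.058,0.003,0.062,0,0,0],[-0.058,0.003,0.062,0,0,0],[-0.058,0.003,0.062,0,0,0],[-0.058,0.003,0.062,0,0,0],[-0.058,0.003,0.062,0,0,0]]'; python3 k.py .527 -.032 .035 0 0 -14.3 b2
```

```text
time_s: 7.95
eef_pos: [0.4457, -0.035, 0.1071]
eef_rot: [0.051, -3.139, -0.002]
ft_force: [0.1, -0.0, -1.8]
width: 0.525
eef [ 0.4457 -0.0349  0.1072] leaf yaw/pitch/roll [1.89 0.1  0.06] ft [-0.1  0.1 -2.4]
knuckle in axis frame mm [-30.4  -0.2  -0.2]
```

View pics/b2.png

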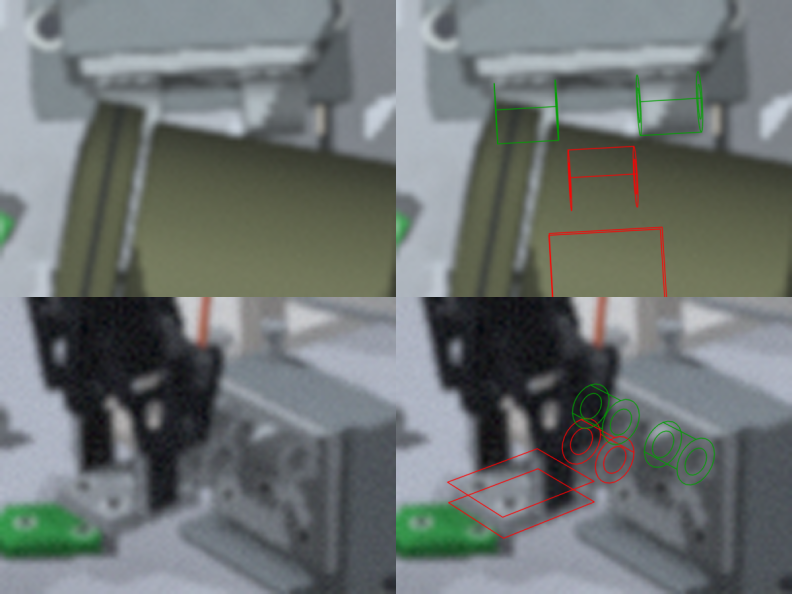

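```bash
cat > z.py <<'E'
from g import *
import sys
from bench import cams
# averaged scene view
n=int(sys.argv[1]); out=sys.argv[2]; off=np.array([float(v) for v in sys.argv[3:6]])/1000; J=[float(v) for v in sys.argv[6:10]]
ims=[cams.get_image('scene') for _ in range(n)]
im=dict(ims[0]); im["pixels"]=np.clip(np.mean([i["pixels"] for i in ims],0)*1.5,0,255).astype(np.uint8)
pickle.dump(im,open(out+'.pkl','wb'))
s=robot.sense(); C=R.from_rotvec(s["eef_rot"]); Lr=C*rt(0).inv(); p=s["eef_pos"]+Lr.apply(off)
Jr=R.from_euler('z',J[3])
k=p+Lr.apply([.051,0,.007]); print("knuckle in axis frame mm",(Jr.inv().apply(k-J[:3])*1000).round(1),s["ft_force"].round(1),s["time_s"])
sl=[(tf(p,Lr,q),(0,0,255)) for q in leaf()]
sj=[(tf(J[:3],Jr,q),(0,200,0)) for q in jamb()]
c=proj(im,np.array(J[:3])-[.01,.0,.003])[0]+[3,0]
o=np.vstack([crop(im,c,26,15,S) for S in((),sl+sj)])
cv2.imwrite('pics/'+out+'.png',cv2.resize(o,None,fx=.52,fy=.52,interpolation=cv2.INTER_AREA) if o.shape[0]>1200 else o)
print(o.shape)
E
python3 z.py 4 c1 0 0 -14.3 .527 -.032 .1 .035; python3 - <<'E'
import cv2
a=cv2.imread('pics/c1.png');h=a.shape[0]//2
import numpy as np
cv2.imwrite('pics/c1h.png',cv2.resize(np.hstack([a[:h],a[h:]]),None,fx=min(1,800/(2*a.shape[1])),fy=min(1,800/(2*a.shape[1]))))
E
```

```text
knuckle in axis frame mm [-30.2  -0.1  -0.2] [ 0.2 -0.  -1.3] 8.25
(1170, 780, 3)
```

View pics/c1h.png

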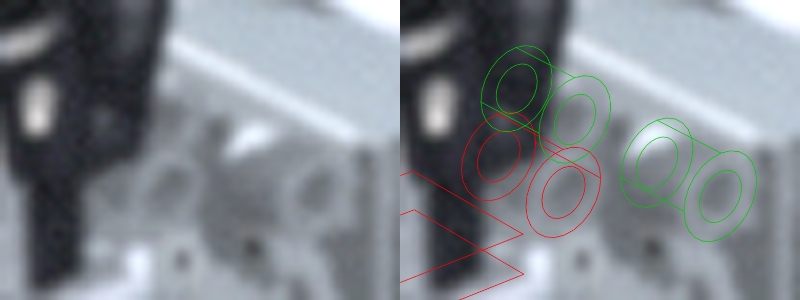

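```bash
python3 - <<'E'
from h import *
J=[.527,-.032,.1,.035]; Jr=R.from_euler('z',J[3])
sj=[(tf(J[:3],Jr,q),(0,200,0)) for q in jamb()]
def br(im):
    im=dict(im); im["pixels"]=np.clip(cv2.GaussianBlur(im["pixels"],(0,0),.6)*1.4,0,255).astype(np.uint8); return im
s0=br(pickle.load(open('im0.pkl','rb'))['scene']); b=br(pickle.load(open('b1.pkl','rb'))['scene'])
# b1 leaf
p=np.array([.4171,-.0374,.1382]); Lr=R.from_euler('zyx',[1.89,.1,.07],True); p=p+Lr.apply([0,0,-.0143])
sl=[(tf(p,Lr,q),(0,0,255)) for q in leaf()]
c=proj(s0,np.array(J[:3])-[.01,0,.003])[0]
A=np.hstack([crop(s0,c,25,8),crop(s0,c,25,8,sj)])
c=c-[10,3]
B=np.hstack([crop(b,c,25,8),crop(b,c,25,8,sj+sl)])
cv2.imwrite('pics/d.png',np.vstack([A,B]))
E
```

```text
(no output)
```

View pics/d.png

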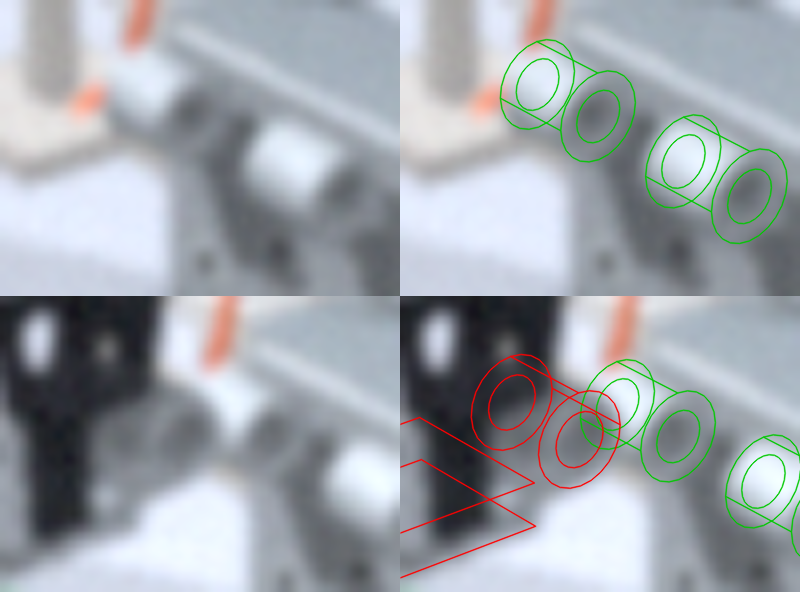

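```bash
python3 -m creep '[[-0.01,0,0,0,0,0],[-0.02,0,0,0,0,0],[-0.03,0,0,0,0,0],[-0.03,0,0,0,0,0],[-0.03,0,0,0,0,0],[-0.03,0,0,0,0,0]]'; python3 -m creep '[[-0.005,0,0,0,0,0],[-0.01,0,0,0,0,0],[-0.015,0,0,0,0,0],[-0.02,0,0,0,0,0],[-0.02,0,0,0,0,0],[-0.02,0,0,0,0,0]]';  python3 z.py 4 c2 0 0 -14.3 .527 -.032 .1 .035; python3 - <<'E'
import cv2
a=cv2.imread('pics/c2.png');h=a.shape[0]//2
import numpy as np
cv2.imwrite('pics/c2h.png',cv2.resize(np.hstack([a[:h],a[h:]]),None,fx=min(1,800/(2*a.shape[1])),fy=min(1,800/(2*a.shape[1]))))
E
```

```text
time_s: 8.75
eef_pos: [0.4609, -0.0343, 0.107]
eef_rot: [0.052, -3.139, -0.002]
ft_force: [-0.3, -0.1, -1.5]
width: 0.529
time_s: 9.25
eef_pos: [0.471, -0.034, 0.107]
eef_rot: [0.052, -3.139, -0.002]
ft_force: [0.2, -0.2, -1.7]
width: 0.525
knuckle in axis frame mm [-5.3 -0.1 -0.4] [ 0.2 -0.  -1.4] 9.45
(1170, 780, 3)
```

View pics/c2h.png

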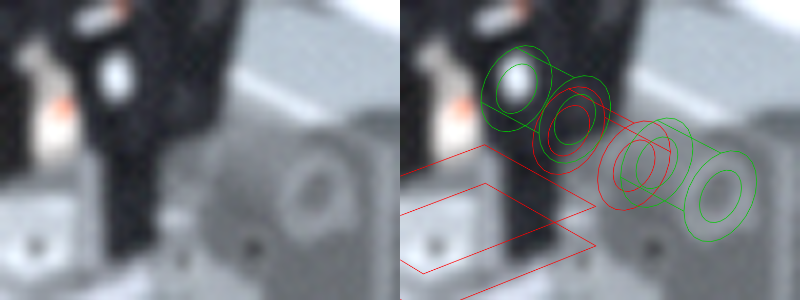

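```bash
python3 -m creep '[[-0.004,0,0,0,0,0],[-0.008,0,0,0,0,0],[-0.01,0,0,0,0,0],[-0.01,0,0,0,0,0],[-0.01,0,0,0,0,0]]'; python3 -m creep '[[-0.002,0,0,0,0,0],[-0.002,0,0,0,0,0],[-0.002,0,0,0,0,0]]';python3 -m creep '[[-0.002,0,0,0,0,0],[-0.002,0,0,0,0,0],[-0.002,0,0,0,0,0]]'
```

```text
time_s: 9.87
eef_pos: [0.4759, -0.0338, 0.107]
eef_rot: [0.052, -3.139, -0.002]
ft_force: [0.9, 0.2, -1.1]
width: 0.521
time_s: 10.12
eef_pos: [0.4769, -0.0338, 0.107]
eef_rot: [0.052, -3.139, -0.002]
ft_force: [0.6, -0.1, -1.1]
width: 0.523
time_s: 10.37
eef_pos: [0.4779, -0.0338, 0.107]
eef_rot: [0.052, -3.139, -0.002]
ft_force: [0.8, -0.6, -1.5]
width: 0.523
```

```bash
python3 -m creep '[[-0.002,0,0,0,0,0],[-0.002,0,0,0,0,0],[-0.002,0,0,0,0,0]]';python3 -m creep '[[-0.002,0,0,0,0,0],[-0.002,0,0,0,0,0],[-0.002,0,0,0,0,0]]'
```

```text
time_s: 10.62
eef_pos: [0.4782, -0.0337, 0.1066]
eef_rot: [0.052, -3.137, -0.002]
ft_force: [-4.4, -0.3, -1.6]
width: 0.521
time_s: 10.87
eef_pos: [0.4783, -0.0337, 0.1062]
eef_rot: [0.052, -3.134, -0.002]
ft_force: [-5.9, -0.6, -1.2]
width: 0.53
```

```bash
python3 -m creep '[[-0.0015,0,0,0,0,0],[-0.0015,0,0,0,0,0],[-0.0015,0,0,0,0,0]]'
```

```text
time_s: 11.12
eef_pos: [0.4783, -0.0337, 0.106]
eef_rot: [0.052, -3.132, -0.002]
ft_force: [-5.5, -0.1, 1.0]
width: 0.524
```

```bash
python3 -c "
from g import *
row([.4746,-.0338,.1073],.035)"
```

```text
row [0.0074, -0.0, -0.0026, 0.0005, -0.0029, -0.0006] dist 0.003931456752873304
```

```bash
python3 -m creep '[[0.0075,0,-0.0026,0.0005,-0.003,-0.0006],[0.0075,0,-0.0026,0.0005,-0.003,-0.0006],[0.0075,0,-0.0026,0.0005,-0.003,-0.0006],[0.0075,0,-0.0026,0.0005,-0.003,-0.0006]]';  python3 -m creep '[[0,0.002,0,0,0,0],[0,0.004,0,0,0,0],[0,0.004,0,0,0,0],[0,0.004,0,0,0,0]]'; python3 -m creep '[[0,0.002,0,0,0,0],[0,0.002,0,0,0,0],[0,0.002,0,0,0,0]]'
```

```text
time_s: 11.45
eef_pos: [0.475, -0.0338, 0.1077]
eef_rot: [-0.055, 3.139, -0.0]
ft_force: [0.5, 0.6, -2.4]
width: 0.528
time_s: 11.78
eef_pos: [0.475, -0.0318, 0.1077]
eef_rot: [-0.055, 3.139, -0.0]
ft_force: [0.5, 0.3, -1.2]
width: 0.524
time_s: 12.03
eef_pos: [0.475, -0.0307, 0.1076]
eef_rot: [-0.056, 3.139, -0.0]
ft_force: [-1.0, 0.3, -2.3]
width: 0.521
```

```bash
python3 -m creep '[[0,0.001,0,0,0,0],[0,0.001,0,0,0,0],[0,0.001,0,0,0,0]]'; python3 -m creep '[[0,0.001,0,0,0,0],[0,0.001,0,0,0,0],[0,0.001,0,0,0,0]]'
```

```text
time_s: 12.28
eef_pos: [0.475, -0.0302, 0.1076]
eef_rot: [-0.056, 3.139, -0.0]
ft_force: [0.6, -0.0, -2.2]
width: 0.522
time_s: 12.53
eef_pos: [0.4749, -0.0297, 0.1076]
eef_rot: [-0.056, 3.139, -0.0]
ft_force: [0.1, -0.1, -1.9]
width: 0.528
```

```bash
python3 -m creep '[[0,0.001,0,0,0,0],[0,0.001,0,0,0,0],[0,0.001,0,0,0,0]]'; python3 -m creep '[[0,0.001,0,0,0,0],[0,0.001,0,0,0,0],[0,0.001,0,0,0,0]]'
```

```text
time_s: 12.78
eef_pos: [0.4749, -0.0293, 0.1076]
eef_rot: [-0.055, 3.139, -0.001]
ft_force: [-0.1, -0.7, -1.2]
width: 0.525
time_s: 13.03
eef_pos: [0.4749, -0.0292, 0.1077]
eef_rot: [-0.055, 3.139, -0.002]
ft_force: [0.3, -3.8, -1.7]
width: 0.523
```

```bash
python3 -m creep '[[0,-0.004,0,0,0,0],[0,-0.008,0,0,0,0],[0,-0.012,0,0,0,0],[0,-0.012,0,0,0,0],[0,-0.012,0,0,0,0]]'; python3 -m creep '[[0,-0.0015,0,0,0,0],[0,-0.0015,0,0,0,0],[0,-0.0015,0,0,0,0]]'; python3 -m creep '[[0,-0.001,0,0,0,0],[0,-0.001,0,0,0,0],[0,-0.001,0,0,0,0]]'
```

```text
time_s: 13.45
eef_pos: [0.4751, -0.0352, 0.1077]
eef_rot: [-0.055, 3.139, -0.001]
ft_force: [-0.3, -0.3, -1.1]
width: 0.522
time_s: 13.7
eef_pos: [0.4752, -0.0359, 0.1077]
eef_rot: [-0.055, 3.139, -0.001]
ft_force: [0.6, -0.7, -0.9]
width: 0.524
time_s: 13.95
eef_pos: [0.4751, -0.0363, 0.1076]
eef_rot: [-0.055, 3.139, -0.001]
ft_force: [1.1, 0.9, -1.3]
width: 0.522
```

```bash
python3 -m creep '[[0,-0.001,0,0,0,0],[0,-0.001,0,0,0,0],[0,-0.001,0,0,0,0]]'
```

```text
time_s: 14.2
eef_pos: [0.4751, -0.0364, 0.1076]
eef_rot: [-0.055, 3.139, 0.0]
ft_force: [0.4, 2.8, -1.0]
width: 0.526
```

```bash
python3 -c "
from g import *
row([.4747,-.0328,.1073],.035)"
```

```text
row [0.0006, 0.0073, 0.0007, 0.0001, 0.0005, 0.0] dist 0.0036578927831113395
```

```bash
python3 -m creep '[[0.0006,0.007,0.0008,0,0.0005,0],[0.0006,0.007,0.0008,0,0.0005,0],[0.0006,0.007,0.0008,0,0.0005,0],[0.0006,0.007,0.0008,0,0.0005,0],[0.0006,0.007,0.0008,0,0.0005,0]]'; python3 k.py .5262 -.031 .035 0 0 -14.3 e1; python3 z.py 4 e2 0 0 -14.3 .5262 -.031 .1 .035; python3 - <<'E'
from h import *
im=pickle.load(open('e2.pkl','rb'))
from bench import robot
from g import rt
s=robot.sense();C=R.from_rotvec(s["eef_rot"]); Lr=C*rt(0).inv(); p=s["eef_pos"]+Lr.apply([0,0,-.0143])
sl=[(tf(p,Lr,q),(0,0,255)) for q in leaf()]
sj=[(tf([.5262,-.031,.1],R.from_euler('z',.035),q),(0,200,0)) for q in jamb()]
c=proj(im,[.495,-.04,.095])[0]
cv2.imwrite('pics/e2h.png',np.hstack([crop(im,c,36,11)[:, :],crop(im,c,36,11,sl+sj)])[:,:])
a=cv2.imread('pics/e2h.png');cv2.imwrite('pics/e2h.png',cv2.resize(np.vstack([a[:,:a.shape[1]//2],a[:,a.shape[1]//2:]]),None,fx=.5,fy=.5))
E
```

```text
time_s: 14.62
eef_pos: [0.4747, -0.033, 0.1072]
eef_rot: [-0.055, 3.141, -0.0]
ft_force: [-0.8, -0.2, -2.3]
width: 0.523
eef [ 0.4747 -0.033   0.1072] leaf yaw/pitch/roll [ 2.01 -0.01  0.  ] ft [ 0.3 -0.1 -1.6]
knuckle in axis frame mm [-0.5 -0.2 -0. ]
knuckle in axis frame mm [-0.5 -0.2 -0.1] [ 0.2  0.  -1.1] 14.9167
(1170, 780, 3)
```

View pics/e1.png

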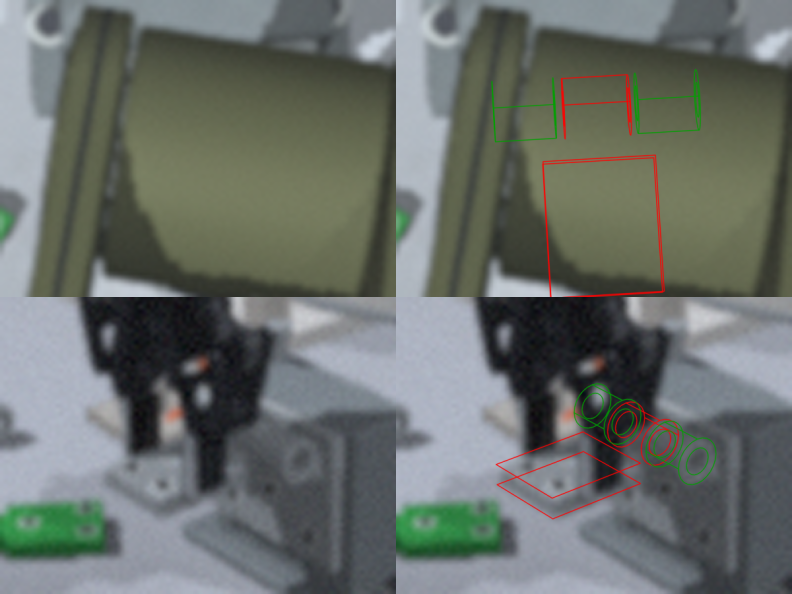

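View pics/e2h.png

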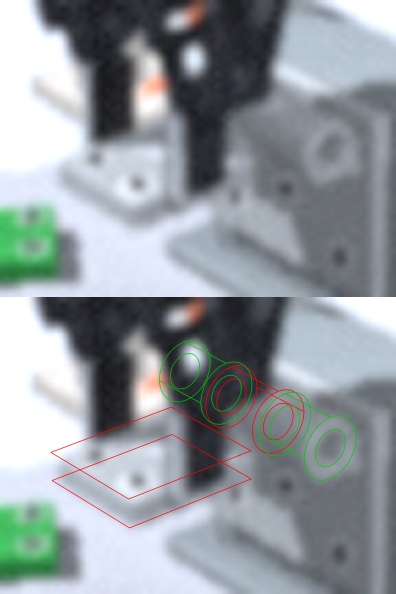

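```bash
python3 - <<'E'
from g import *
from bench import cams
ims=[cams.get_image('scene') for _ in range(24)]
im=dict(ims[0]); im["pixels"]=np.clip(np.mean([i["pixels"] for i in ims],0)*1.3,0,255).astype(np.uint8)
pickle.dump(im,open('m.pkl','wb'))
s=robot.sense();print(s["time_s"],s["eef_pos"],s["ft_force"])
C=R.from_rotvec(s["eef_rot"]); Lr=C*rt(0).inv(); p=s["eef_pos"]+Lr.apply([0,0,-.0143])
sl=[(tf(p,Lr,q),(0,0,255)) for q in leaf()]
sj=[(tf([.5257,-.0312,.1],R.from_euler('z',.035),q),(0,160,0)) for q in jamb()]
c1=proj(im,[.47,-.04,.095])[0]; c2=proj(im,[.53,-.06,.1])[0]
o=np.vstack([np.hstack([crop(im,c,20,10),crop(im,c,20,10,sl+sj)]) for c in(c1,c2)])
print(o.shape);cv2.imwrite('pics/m.png',o)
E
```

```text
16.1167 [ 0.47471673 -0.0329021   0.10722553] [ 0.30557506 -0.01903872 -0.68984766]
(600, 800, 3)
```

View pics/m.png

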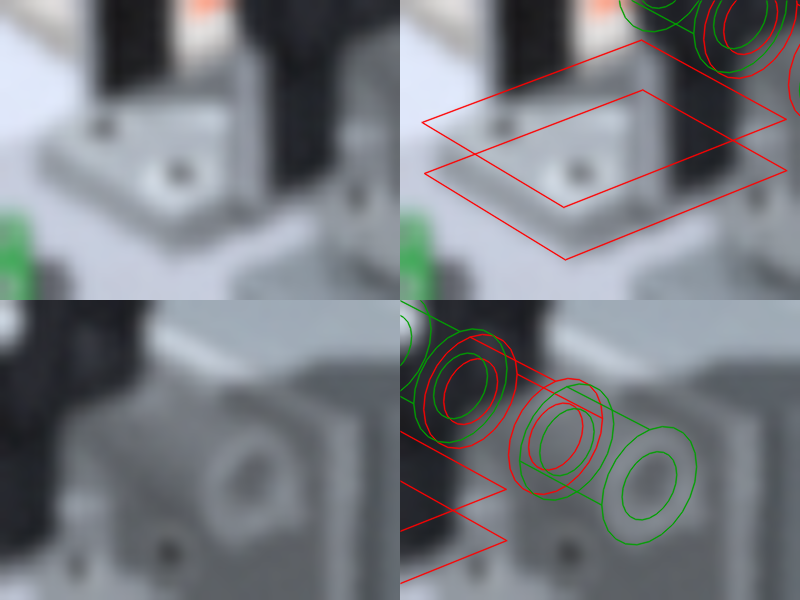

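```bash
cat > q.py <<'E'
from g import *
def dens(s,n=60):
    s=np.array(s); L=np.r_[0,np.cumsum(np.linalg.norm(np.diff(s,axis=0),axis=1))]; t=np.linspace(0,L[-1],n)
    return np.stack([np.interp(t,L,s[:,i]) for i in range(3)],1)
def score(im,segs,rng=4,label=''):
    g=cv2.GaussianBlur(cv2.cvtColor(im["pixels"],cv2.COLOR_RGB2GRAY).astype(np.float32),(0,0),.8)
    gx=cv2.Sobel(g,cv2.CV_32F,1,0)/8; gy=cv2.Sobel(g,cv2.CV_32F,0,1)/8
    best=[]
    U=[];N=[]
    for s in segs:
        q=proj(im,dens(s)); t=np.gradient(q,axis=0); n=np.stack([-t[:,1],t[:,0]],1); n/=np.linalg.norm(n,axis=1,keepdims=True)+1e-9
        U.append(q);N.append(n)
    U=np.vstack(U);N=np.vstack(N)
    for dx in np.arange(-rng,rng+.01,.25):
        for dy in np.arange(-rng,rng+.01,.25):
            q=(U+[dx,dy]).astype(np.float32)
            a=cv2.remap(gx,q[:,:1],q[:,1:],1)[:,0];b=cv2.remap(gy,q[:,:1],q[:,1:],1)[:,0]
            best.append((np.minimum(abs(a*N[:,0]+b*N[:,1]),12).mean(),dx,dy))
    best.sort(reverse=True); print(label,[tuple(np.round(b,2)) for b in best[:1]+best[3:4]+best[8:9]+best[20:21]])
E
python3 - <<'E'
from q import *
z=-.006;a,b=.029,.024
plate=[[[-a,b,z],[-a,-b,z],[a,-b,z]],[[-a,b,-z],[-a,-b,-z],[a,-b,-z]]]
rear=[[[-a,.02,z],[-a,-b,z],[-.012,-b,z]]]
kn=[circ(.051,-.014,.007,.013),circ(.051,-.014,.007,.0075)]
jn=[circ(0,-.0435,0,.013),circ(0,-.0435,0,.0075),np.array([[0,-.0435,.013],[0,-.0175,.013]])]
jf=[circ(0,.0175,0,.013),circ(0,.0175,0,.0075)]
im0=pickle.load(open('im0.pkl','rb')); s0=im0['scene']
Jr=R.from_euler('z',.035); J=[.5257,-.0312,.1]
T=lambda p,r,S:[tf(p,r,q) for q in S]
score(s0,T(J,Jr,jn),label='jamb near im0'); score(s0,T(J,Jr,jf),label='jamb far im0'); score(s0,T(J,Jr,jn+jf),label='jamb both im0')
score(im0['top'],T(J,Jr,jamb()),label='jamb top im0')
L0=([.4685,-.2569,.006],R.from_euler('z',.38))
score(s0,T(*L0,leaf()),label='leaf scene im0');score(s0,T(*L0,kn),label='leaf kn scene im0');score(im0['top'],T(*L0,leaf()),label='leaf top im0')
def lp(e,eul): 
    r=R.from_euler('zyx',eul,True); return np.array(e)+r.apply([0,0,-.0143]),r
B1=lp([.4171,-.0374,.1382],[1.89,.1,.07]);B2=lp([.4457,-.0349,.1072],[1.89,.1,.06]);M=lp([.4747,-.0329,.1072],[2.01,0,0])
b1=pickle.load(open('b1.pkl','rb'));c1=pickle.load(open('c1.pkl','rb'));m=pickle.load(open('m.pkl','rb'))
score(b1['scene'],T(*B1,kn),label='kn b1');score(c1,T(*B2,kn),label='kn c1')
score(b1['scene'],T(*B1,rear),label='rear b1');score(c1,T(*B2,rear),label='rear c1');score(m,T(*M,rear),label='rear m');score(m,T(J,Jr,jn),label='jamb m')
score(b1['top'],T(*B1,[[[.064,-.014,.007],[.064,.014,.007]],[[.064,-.014,.007],[.057,-.014,.018]]]),label='top b1')
E
```

```text
jamb near im0 [(np.float64(7.85), np.float64(0.0), np.float64(-0.25)), (np.float64(7.8), np.float64(-0.25), np.float64(0.0)), (np.float64(7.73), np.float64(0.25), np.float64(-0.5)), (np.float64(7.56), np.float64(-0.25), np.float64(0.5))]
jamb far im0 [(np.float64(7.9), np.float64(-4.0), np.float64(-4.0)), (np.float64(7.36), np.float64(-3.75), np.float64(-3.75)), (np.float64(6.85), np.float64(0.0), np.float64(-0.25)), (np.float64(6.8), np.float64(-0.5), np.float64(0.25))]
jamb both im0 [(np.float64(7.7), np.float64(-4.0), np.float64(-4.0)), (np.float64(7.45), np.float64(0.0), np.float64(-0.25)), (np.float64(7.39), np.float64(0.0), np.float64(-0.5)), (np.float64(7.26), np.float64(0.25), np.float64(0.25))]
jamb top im0 [(np.float64(7.55), np.float64(0.5), np.float64(-3.0)), (np.float64(7.52), np.float64(0.5), np.float64(-2.75)), (np.float64(7.46), np.float64(0.5), np.float64(-3.5)), (np.float64(7.35), np.float64(0.0), np.float64(-3.75))]
leaf scene im0 [(np.float64(5.43), np.float64(0.25), np.float64(-2.5)), (np.float64(5.39), np.float64(0.0), np.float64(-2.5)), (np.float64(5.34), np.fl
[... 1493 characters left out ...]
.25))]
rear m [(np.float64(12.0), np.float64(2.0), np.float64(0.5)), (np.float64(12.0), np.float64(1.5), np.float64(0.75)), (np.float64(12.0), np.float64(1.25), np.float64(0.25)), (np.float64(11.99), np.float64(0.5), np.float64(0.5))]
jamb m [(np.float64(7.23), np.float64(-1.75), np.float64(-3.5)), (np.float64(7.2), np.float64(-2.0), np.float64(-3.5)), (np.float64(7.14), np.float64(-1.25), np.float64(-3.5)), (np.float64(7.03), np.float64(-1.75), np.float64(-4.0))]
top b1 [(np.float64(12.0), np.float64(1.0), np.float64(-0.25)), (np.float64(12.0), np.float64(1.0), np.float64(-1.0)), (np.float64(12.0), np.float64(0.75), np.float64(-0.25)), (np.float64(12.0), np.float64(0.5), np.float64(-0.75))]
```

```bash
python3 -m creep '[[0,0,0,0,0,0],[0,0,0,0,0,0],[0,0,0,0,0,0]]'; python3 -c "
from bench import robot
s=robot.sense(); print(s['eef_pos'],s['ft_force'],s['wrist_torque']); print(robot.hand_in())"
```

```text
time_s: 16.37
eef_pos: [0.4747, -0.0329, 0.1072]
eef_rot: [-0.055, 3.141, 0.0]
ft_force: [-1.3, 0.5, -1.7]
width: 0.525
[ 0.47471027 -0.03293139  0.10720368] [-1.30325904  0.5047465  -1.71265194] [0.02503142 0.02033482 0.0433989 ]
the job is handed in; nothing more can be done
None
```

I picked up the single-knuckle leaf, set its knuckle in the gap of the jamb with the plate level, and handed the job in at 16.4 s with the leaf still gripped at 90 N. I never commanded a move at the two-knuckle leaf, but I took no picture of it after the start.

**Position, found by light touching (up to 6 N):**
- **Depth:** I touched the fixed leaf's face and backed off 3.5 mm to put the bore on the axis.
- **Side to side:** the contacts at y = -29.3 and -36.4 mm span the expected 7 mm. The tool stands at -32.9 mm, about 0.1 mm from the middle.
- **Height:** this was not touched. It comes from how the leaf sat on the bench when gripped, and puts the bore within about 0.2 mm of the axis.

**Last readings:** the arm was steady, the gripper level, and the sideways force about 1 N, so the leaf was not pressed against the jamb.

**Checks that disagreed:**
- **Bore rings, scene camera:** before the knuckle went in, they fitted the touch result to about 1.5 mm, with a hint that the leaf sits 0.5 to 1 mm low.
- **Plate's rear edge, scene camera:** by eye it looked about 4 mm closer to the jamb than touch allows. I trusted touch.
- **Automatic edge match:** it was unreliable on the plate's rear edge, and on the jamb in the final picture.
- **Top camera:** the arm hid the seated knuckle, so the alignment there was not seen directly.

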